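# Turn the toddler spoon round in its tray dock and shut the hood

## Robot

A 6-joint arm with a two-finger parallel gripper is mounted at the origin on the work surface. World frame = base frame: x ahead of the robot, y to its left, z up, the work surface at z = 0. Lengths are in m, angles in rad, forces in N, time in s.
With the tool pointing down it reaches from about 0.3 to 0.775 m from the base axis. Payload 14.6 kg.
Tool frame: the origin (TCP) lies on the centre line of the jaws, within the pads' length; the fingertips stand 19 mm ahead of it and the grasp point (between the pads) is the TCP; z points along the fingers, y is the direction in which the jaws open and shut (so a half turn about z gives the same grasp; the last joint's range is limited). The gripper opens to 94 mm and grips with 3 to 60 N. Pads are 16 mm wide; open, the fingers measure 119 mm over their backs; the gripper's body (75 mm by 177 mm) begins 78 mm behind the grasp point.
Start: joints at [1.274, 0.3, 1.521, -0, 1.321, -0.067], TCP at [0.125, 0.536, 0.224] pointing down, gripper open.
Joint ranges: [-3.03, 3.03], [-0.79, 2.21], [0.23, 2.52], [-1.04, 4.18], [0, 3.07], [-2.55, 2.55]. Speed limits (rad/s): [2.22, 2.22, 2.57, 3.14, 3.14, 3.14].

## Interface

Orientations are given as [roll, pitch, yaw] about the fixed x, y, z axes, in that order (R = Rz(yaw) Ry(pitch) Rx(roll)).
In Python, from station import ctrl gives the robot as it stands. The module is installed in compiled form; this text tells all that it offers.
- The arm moves only by the shell command python3 -m creep 'ROWS' [FORCE]. ROWS is a JSON object of lists of equal length, an entry for each row: "translation": the shift along the world's x, y, z in mm, a list of three; "yaw": the turn about the world's z in rad; "gripper": the closure in counts, from 0 (fully open) to 255 (shut). A call has 1 to 5 rows; each row is the pose to reach, as a shift and turn from the pose measured when the call began; what a row does not reach only later rows make up. A row lasts 1/12 s, in which the tool goes at most 41.7 mm and 7.16 degrees, less where a joint would pass 70% of its speed; a pose out of reach is approached as far as the arm can. A call with a gripper value outside its range is refused whole. The fingers move at their own pace and stop on an object; FORCE is the grip in N (left out, the last holds). Time passes only in rows, so rows that repeat a pose let the fingers close. It gives the time, the measured TCP pose, the force and the opening at its end, in the units of the state.
- ctrl.get_obs(): the state, without advancing time (a new reading comes with each control period).
- ctrl.camera(name): name is "scene" or "top" or "wrist"; returns a dict with "pixels" (384x512x3 uint8, red, green, blue), "depth" (384x512 float32, m along the optical axis (not along the pixel's ray), 0 where there is no reading), "fx", "fy", "cx", "cy" (pixels), "dist" ([k1, k2, p1, p2, k3] as OpenCV has them; the pictures are not rectified), "R" (3x3) and "t" (3): a world point X has camera coordinates R X + t; the wrist camera has in their place "tool_from_camera" (4x4, takes a point from camera to tool coordinates, whose origin is the TCP and whose axes are the flange's). Camera axes: x right, y down, z forward; pixel columns grow to the right and rows downward; lengths in m; the calibration is good to about 2 mm. A picture is of the moment at which its call begins: read the wrist's pose just before it.
- ctrl.hand_in(): hands the job in, once; it reports no verdict.
The state is a dict: "time_s": time; "qpos": joint angles; "joint_vel": joint speeds; "tau": joint torques, N m; "ee_pos": TCP position; "eef_rot": TCP orientation; "force": force on the tool from outside, world axes, zero at the start; "moment": the same for the moment, N m; "grip_width": finger opening in m.
Only numpy, scipy, OpenCV 4.12 (cv2) and the standard library are available. Lean on these libraries where they do the work, as an engineer would, in place of code of your own. Each camera call takes 0.05 s, during which the arm holds its last target. There are 200 camera calls.

## Task

On the high-chair tray the toddler spoon has been pushed into its spoon dock the wrong way round, bowl first, so the hood cannot shut. Draw it out, lay it flat and right way up on the bare tray and let go, then take it again by its bowl half (neck or bowl), lift it and slide it handle-first all the way into the dock, lying right way up on the dock's floor, let go and fold the hood fully down over it. Leave the bowl, cup, duck and snack box where they are.

Things in the scene. Friction and masses are not known exactly. Their poses are not given: they have to be found in the camera images.
- dock: bamboo spoon dock fixed on the tray, 185 long, 70 wide, 44 high (mm) without hood. Origin: underside, on the tray surface, at the middle of the mouth; x points into the covered bay, z up. Floor plate 10 thick, x = -80 to 105. Open tongue x = -80 to 0, no walls. Bay x = 0 to 100 with side walls and flat roof (underside z = 40, top z = 44).
- dock_end (a point): middle of the bay's end wall at floor level, dock x = 100, y = 0, z = 10 (mm). The bay is 30 high inside and 56 wide from x = 0 to 60, then only 30 wide from 60 to 100, so the spoon's handle passes to the end but its bowl does not.
- hood (a joint): angle of the white plastic hood, rad: 0 = shut (level over roof and tongue), 1.57 = upright, starts at 1.9 to 2.2 (leaning back, away from the mouth); limits 0 and 2.3. Stiff hinge (about 0.065 N m friction): it stays where it is left and must be pushed all the way, e.g. from behind on its outer face with closed fingers, then pressed down from above.
- hood_hinge (a point): middle of the hood's hinge axis, fixed at dock x = 45, y = 0, z = 46 (mm); the axis runs along the dock's y. The hood is a plate 140 long from here, 72 wide, 4 thick (underside through the axis), with an end lip reaching 28 below the underside and side cheeks 10 deep. Shut, it reaches dock x = -95 and its top is at dock z = 50.
- spoon: loose slate-grey plastic toddler spoon, 170 long, about 35 g, with a flat underside. Origin: underside, mid-length; x points along it to the bowl end, z up. Round bowl 40 across and 14 deep centred at x = 65; neck 12 wide and 12 thick from x = -22 to 46; handle 18 wide and 12 thick from x = -85 to -22. At the start it lies on the dock's floor, bowl in the bay, handle sticking out over and past the tongue.
- spoon_butt (a point): middle of the handle's end, spoon x = -85, z = 6 (mm)
- spoon_front (a point): outermost point of the spoon's bowl end, spoon x = 85, z = 6 (mm)
- tray: white high-chair tray, fixed, level; its top surface is at world z = 0.012 m, x = 0.36 to 0.82, y = -0.40 to 0.40, with a rim 12 high at the far side and both ends. Origin: under its middle, z = 0. The middle of the near part, about x = 0.52, y = -0.08, is always bare.
- bowl: coral silicone bowl (bystander), 116 across, 48 high; origin under its centre
- cup: bamboo cup (bystander), 68 across, 75 high; origin under its centre
- duck: hard vinyl duck (bystander), 62 wide, 90 high; origin under its centre
- snackbox: grey snack box with a hinged lid, fixed (bystander), 105 x 80, about 75 high with the lid's knob; origin under its centre
Things that resemble listed ones, but are neither listed nor needed, are in the scene too. What is meant by the spoon is not green, and is the larger of those in its own colour.

How it is judged:
By the outcome, as a careful person would: the job done as asked, in the order asked, and still so for the second after the job is handed in, with the robot touching nothing.
It also fails if it takes over 72 s, if anything falls off the work surface, if the arm or the gripper's body presses on something with over 40 N, if the wrist force passes 120 N, or if a joint passes its speed limit or range.

## Working session

There is one attempt and no reset: what is moved stays moved. The work goes in short steps, Python scripts to look and compute and a shell command to move; the robot and the scene stay as the last step left them, time stands still between calls to the robot, and variables do not carry over. Pictures are saved under pics/ and viewed, about 8 in all and at most 12, crops included, and the job is handed in when it is done.

```bash
mkdir -p pics
cat > h.py <<'E'
import numpy as np, cv2
from station import ctrl
def shot(name,fn=None,crop=None,s=1):
    c=ctrl.camera(name); np.savez('pics/%s.npz'%(fn or name),**c)
    im=c['pixels'][:,:,::-1]
    if crop: x0,y0,x1,y1=crop; im=im[y0:y1,x0:x1]
    im=cv2.resize(im,None,fx=s,fy=s,interpolation=cv2.INTER_CUBIC)
    cv2.imwrite('pics/%s.png'%(fn or name),im); return c
def world(c,u,v,z=None):
    K=np.array([[c['fx'],0,c['cx']],[0,c['fy'],c['cy']],[0,0,1.]])
    p=cv2.undistortPoints(np.array([[[u,v]]],float),K,c['dist']).ravel()
    r=np.array([p[0],p[1],1.])
    if z is None:
        d=c['depth'][int(round(v)),int(round(u))]; return c['R'].T@(r*d-c['t'])
    o=-c['R'].T@c['t']; w=c['R'].T@r; return o+w*(z-o[2])/w[2]
def st():
    o=ctrl.get_obs(); print(o['time_s'],np.round(o['ee_pos'],4),np.round(o['eef_rot'],3),np.round(o['force'],1),round(float(o['grip_width']),4),np.round(o['qpos'],2))
E
python3 - <<'E'
from h import *
import numpy as np
st()
shot('top',s=1.5);shot('scene',s=1.5)
E
```

```text
0.0 [0.1252 0.5353 0.2239] [-3.14  -0.     2.912] [ 0.  -0.3 -0.1] 0.0936 [ 1.27  0.3   1.52 -0.    1.32 -0.07]
```

View pics/top.png

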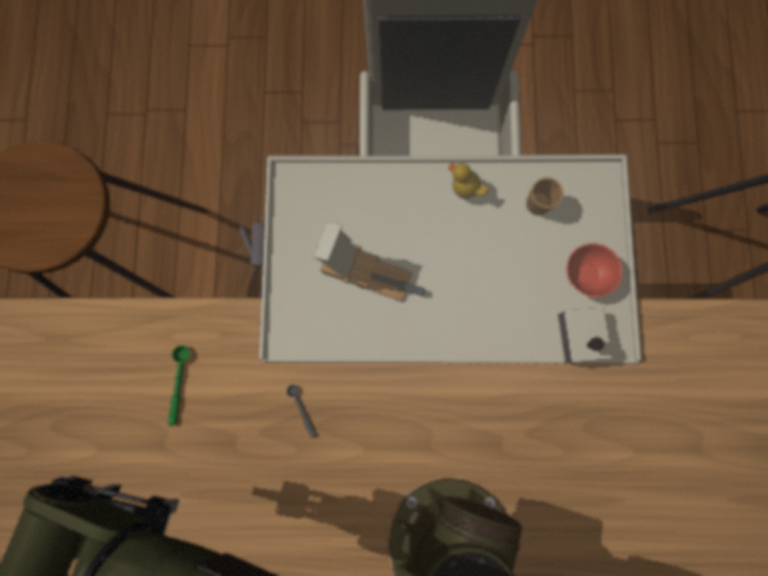

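View pics/scene.png

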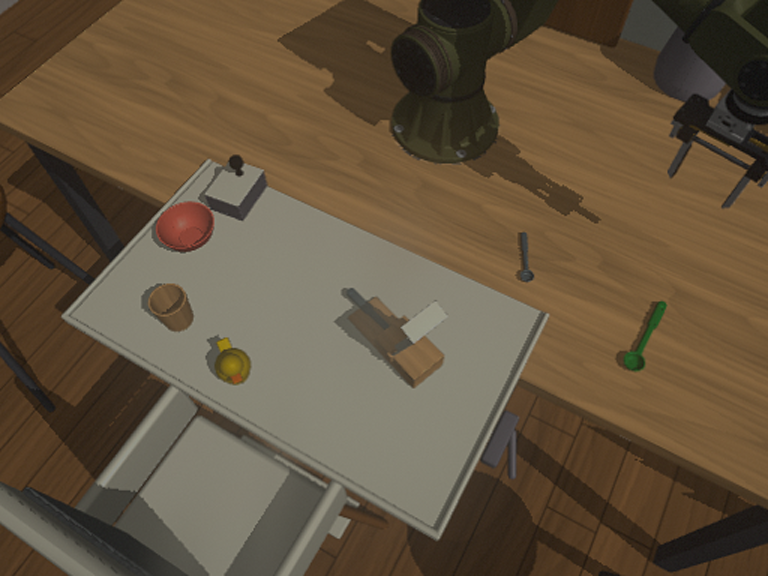

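Top view (1.5x): the dock is at about (365,268), the tongue pointing right and slightly down, the hood leaning back at (335,250), the spoon handle tip at (428,292). The cup, bowl, duck and box are far to the right. The small grey and green spoons off the tray are decoys. Next, enlarged crops.

Run:
```python
from h import *
a=dict(np.load('pics/top.npz'));b=dict(np.load('pics/scene.npz'))
A=cv2.resize(a['pixels'][140:210,200:300,::-1],None,fx=8,fy=8,interpolation=cv2.INTER_CUBIC)[:, :]
B=cv2.resize(b['pixels'][180:270,215:305,::-1],None,fx=6.6,fy=6.6,interpolation=cv2.INTER_CUBIC)
cv2.imwrite('pics/a.png',A);cv2.imwrite('pics/b.png',B)
```

```text
(no output)
```

View pics/a.png

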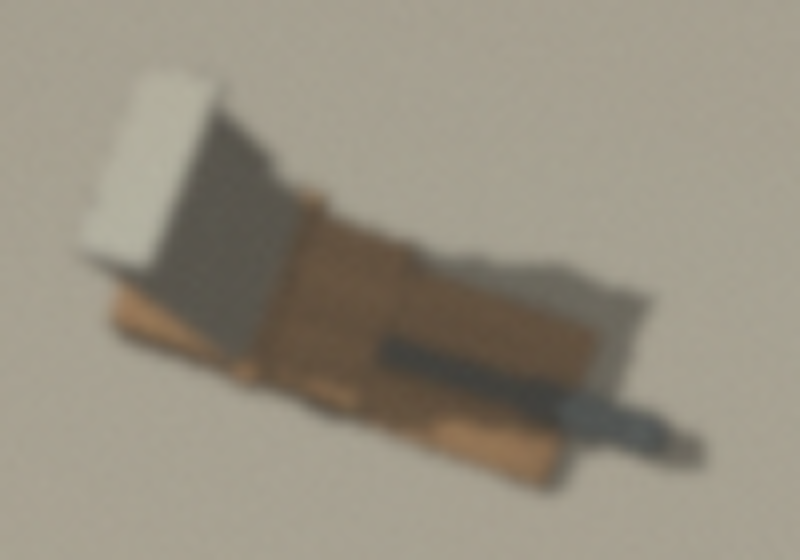

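View pics/b.png

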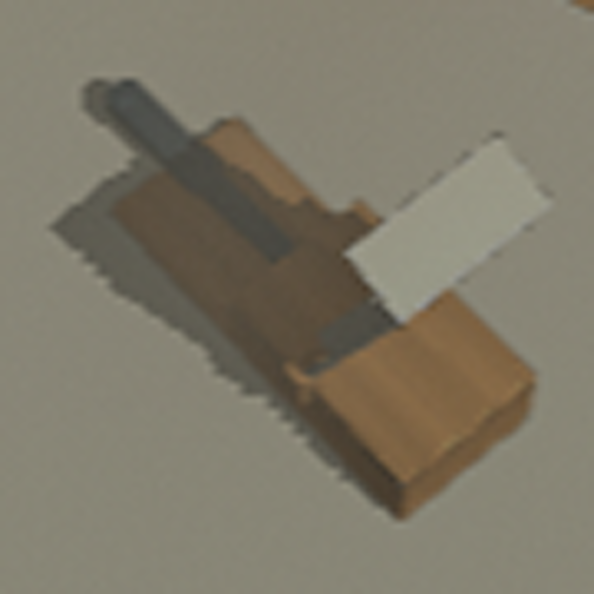

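Run:
```python
from h import *
a=dict(np.load('pics/top.npz'));b=dict(np.load('pics/scene.npz'))
def T(u,v,z=None): return world(a,200+u/8,140+v/8,z)
def S(u,v,z=None): return world(b,215+u/6.6,180+v/6.6,z)
for n,f,u,v,z in [('tongue y+? S',S,235,120,.022),('tongue S2',S,113,208,.022),('roofend',S,535,378,.056),('roofend2',S,405,483,.056),('butt top S',S,122,85,.034),('handle/roof S',S,285,255,.034),
 ('tongueT1',T,553,485,.022),('tongueT2',T,600,328,.022),('mouthT',T,412,245,.056),('buttT',T,700,455,.034),('neckT',T,385,352,.034),('backT',T,115,315,.056),
 ('hoodlip ends S',S,498,135,None),('S',S,548,203,None),('hood face S',S,450,230,None),('hoodT',T,160,165,None),('butt depth S',S,130,100,None),('handle depth',S,200,175,None),('handT',T,600,420,None)]:
    print(n,np.round(f(u,v,z),4), np.round(f(u,v),4) if z else '')
```

```text
tongue y+? S [0.4936 0.101  0.022 ] [0.4879 0.0974 0.0104]
tongue S2 [0.5559 0.0775 0.022 ] [0.5555 0.0772 0.0211]
roofend [0.5542 0.2727 0.056 ] [0.5344 0.2663 0.0115]
roofend2 [0.6181 0.2491 0.056 ] [0.6162 0.2482 0.0509]
butt top S [0.5081 0.0539 0.034 ] [0.5077 0.0536 0.0331]
handle/roof S [0.5451 0.1548 0.034 ] [0.5555 0.1609 0.0574]
tongueT1 [0.4894 0.0946 0.022 ] [0.4908 0.0945 0.0132]
tongueT2 [0.5539 0.0754 0.022 ] [0.5551 0.0752 0.0164]
mouthT [0.5803 0.1509 0.056 ] [0.5912 0.1523 0.0105]
buttT [0.4997 0.0362 0.034 ] [0.5033 0.0347 0.0121]
neckT [0.5415 0.1622 0.034 ] [0.5415 0.1622 0.0339]
backT [0.5519 0.2681 0.056 ] [0.5522 0.2683 0.0546]
hoodlip ends S [0.4404 0.201  0.0132] 
S [0.4594 0.2346 0.0126] 
hood face S [0.5789 0.241  0.1921] 
hoodT [0.5758 0.235  0.1949] 
butt depth S [0.5138 0.0615 0.0361] 
handle depth [0.5302 0.1055 0.0349] 
handT [0.5134 0.0761 0.0365]
```

The dock's mouth is at about (0.550, 0.162) with yaw about 70°, and the spoon is centred in it with its butt at dock x≈-116. I'll move above the handle.

```bash
python3 -m creep '{"translation":[[27,-29,0],[53,-59,0],[80,-88,0],[107,-118,0],[133,-147,0]],"yaw":[-0.11,-0.22,-0.33,-0.44,-0.56],"gripper":[60,60,60,60,60]}' 
python3 -m creep '{"translation":[[27,-29,0],[53,-59,0],[80,-88,0],[107,-118,0],[133,-147,0]],"yaw":[-0.11,-0.22,-0.33,-0.44,-0.56],"gripper":[60,60,60,60,60]}' 
python3 -m creep '{"translation":[[27,-29,0],[53,-59,-10],[80,-88,-20],[107,-118,-30],[133,-147,-40]],"yaw":[-0.11,-0.22,-0.33,-0.44,-0.56],"gripper":[60,60,60,60,60]}' 
python3 -c "from h import *;st()"
```

```text
time_s: 0.52
ee_pos: [0.259, 0.3866, 0.2237]
eef_rot: [-3.14, 0.0, 2.347]
force: [-0.2, -0.2, 0.4]
grip_width: 0.0717
time_s: 0.93
ee_pos: [0.3929, 0.2378, 0.2237]
eef_rot: [-3.14, 0.0, 1.782]
force: [0.1, 0.2, -0.1]
grip_width: 0.0719
time_s: 1.35
ee_pos: [0.5269, 0.0888, 0.1831]
eef_rot: [-3.14, 0.0, 1.216]
force: [1.5, 1.1, 1.0]
grip_width: 0.0719
1.35 [0.5269 0.0888 0.1831] [-3.14   0.     1.216] [1.5 1.1 1. ] 0.0719 [0.1  0.3  1.62 0.   1.22 0.45]
```

Run:
```python
from h import *
from scipy.spatial.transform import Rotation as Ro
o=ctrl.get_obs()
c=shot('wrist','w1',s=1.5)
np.savez('pics/w1p.npz',p=o['ee_pos'],r=o['eef_rot'])
print(np.round(c['tool_from_camera'],3),c['fx'])
T=np.eye(4);T[:3,:3]=Ro.from_euler('xyz',o['eef_rot']).as_matrix();T[:3,3]=o['ee_pos']
M=T@c['tool_from_camera']; 
v,u=np.mgrid[0:384,0:512]; K=np.array([[c['fx'],0,c['cx']],[0,c['fy'],c['cy']],[0,0,1.]])
p=cv2.undistortPoints(np.stack([u.ravel(),v.ravel()],1).astype(float)[:,None],K,c['dist'])[:,0]
d=c['depth'].ravel(); P=np.c_[p*d[:,None],d,np.ones(len(d))]@M.T
P=P[:,:3].reshape(384,512,3); np.save('pics/w1P.npy',P)
rgb=c['pixels'].astype(int); 
m=(rgb[...,2]>rgb[...,0]+3)&(P[...,2]>.028)&(P[...,2]<.042)&(abs(P[...,0]-.53)<.08)&(d.reshape(384,512)>0)
q=P[m]; print(len(q),np.median(q[:,2])); e,a,_=cv2.PCACompute2(q[:,:2].astype(np.float32),None); print(e,a)
ax=np.array([.342,.940]); s=q[:,:2]@ax; n=q[:,:2]@np.array([-.940,.342])
g=np.array([.5503,.1622]); print(s.min()-g@ax,s.max()-g@ax)
for lo in np.arange(-.12,0.02,.02):
  k=(s-g@ax>lo)&(s-g@ax<lo+.02)
  if k.sum()>20: print(round(lo,3),k.sum(),np.round(np.percentile(n[k]-g@np.array([-.940,.342]),[2,50,98]),4))
```

```text
[[ 0.001 -0.961 -0.278  0.08 ]
 [ 1.     0.001  0.001  0.001]
 [-0.001 -0.278  0.961 -0.161]
 [ 0.     0.     0.     1.   ]] 324.66075475068675
1384 0.03475555409652581
[[0.52524143 0.10029901]] [[ 0.31098977  0.9504132 ]
 [ 0.9504132  -0.31098977]]
-0.1202660173099922 -0.003863896094251751
-0.12 266 [-0.0065  0.0007  0.0086]
-0.1 300 [-0.0056  0.0015  0.0094]
-0.08 279 [-0.0046  0.0023  0.0092]
-0.06 176 [-0.0018  0.003   0.0069]
-0.04 196 [-0.001   0.0037  0.0076]
-0.02 166 [-0.0002  0.0044  0.0083]
```

View pics/w1.png

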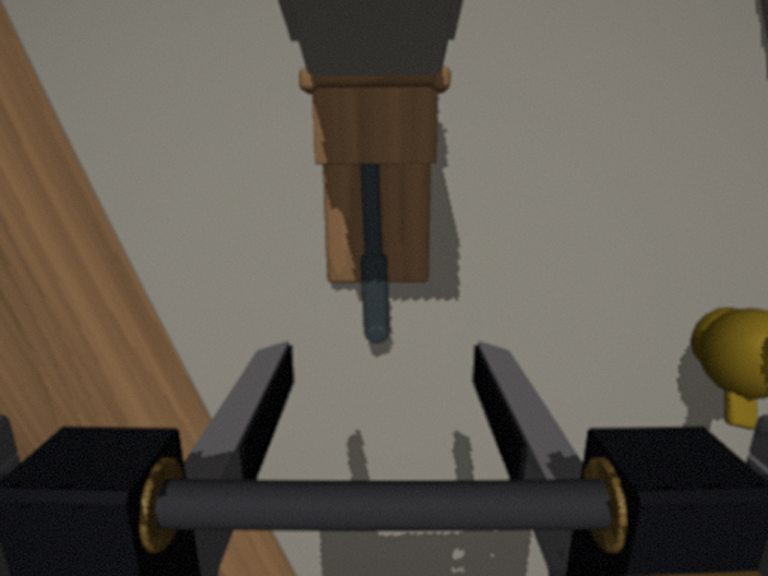

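The wrist view shows the butt at (377,335), the tongue end corners at (328,281) and (428,281), and the mouth roof corners at (315,163) and (437,163).

```bash
cat >> h.py <<'E'
from scipy.spatial.transform import Rotation as Ro
def wcam(c,pos,rot):
    T=np.eye(4);T[:3,:3]=Ro.from_euler('xyz',rot).as_matrix();T[:3,3]=pos
    M=np.linalg.inv(T@c['tool_from_camera']); c=dict(c); c['R']=M[:3,:3]; c['t']=M[:3,3]; return c
E
python3 - <<'E'
from h import *
p=np.load('pics/w1p.npz'); c=wcam(dict(np.load('pics/w1.npz')),p['p'],p['r'])
for n,u,v,z in [('tongL',328,281,.022),('tongR',429,281,.022),('mouthL',316,163,.056),('mouthR',437,163,.056),('tongtopL',325,165,.022),('tongtopR',431,165,.022),('butt',377,340,.026),('step',373,255,.034),('roofL at hinge',313,92,.056),('roofR',438,92,.056)]:
    print(n,np.round(world(c,u/1.5,v/1.5,z),4))
P=np.load('pics/w1P.npy'); d=np.array([.342,.94]);g=np.array([.5503,.1622])
n=np.array([-.94,.342]); s=(P[...,:2]-g)@d; t=(P[...,:2]-g)@n; z=P[...,2]
for nm,m in [('floor',(abs(z-.022)<.005)&(s<-.02)&(s>-.07)&(abs(t)>.014)&(abs(t)<.05)),('roof',(abs(z-.056)<.006)&(s>.005)&(s<.035)&(abs(t)<.05))]:
    print(nm,m.sum(),np.median(z[m]),np.percentile(t[m],[.5,99.5]))
m=(z>.07)&(z<.2)&(s>.03)&(s<.2)&(abs(t)<.03); print('hood',m.sum(),np.polyfit(s[m],z[m],1), s[m].min(),s[m].max())
E
```

```text
tongL [0.4909 0.0976 0.022 ]
tongR [0.5557 0.0736 0.022 ]
mouthL [0.5175 0.1719 0.056 ]
mouthR [0.5826 0.1479 0.056 ]
tongtopL [0.5179 0.1697 0.022 ]
tongtopR [0.5818 0.1461 0.022 ]
butt [0.5078 0.0469 0.026 ]
step [0.5272 0.1061 0.034 ]
roofL at hinge [0.5304 0.208  0.056 ]
roofR [0.5954 0.184  0.056 ]
floor 2054 0.022835489100884537 [-0.03509297  0.03442845]
roof 3062 0.05676112272335798 [-0.0339831   0.03478969]
hood 3837 [ 2.589581   -0.05167035] 0.04644020264449795 0.06606200460819502
```

```bash
python3 -m creep '{"translation":[[-4,5,-35],[-4,5,-70],[-4,5,-100],[-4,5,-115],[-4,5,-115]],"yaw":[0.04,0.04,0.04,0.04,0.04],"gripper":[110,110,110,110,110]}' 
python3 -m creep '{"translation":[[0,0,-10],[0,0,-20],[0,0,-24],[0,0,-24]],"yaw":[0,0,0,0],"gripper":[110,110,110,110]}' 
python3 -m creep '{"translation":[[0,0,0],[0,0,0],[0,0,0],[0,0,0],[0,0,0]],"yaw":[0,0,0,0,0],"gripper":[255,255,255,255,255]}' 20
python3 -c "from h import *;st()"
```

```text
time_s: 1.82
ee_pos: [0.5234, 0.0894, 0.0622]
eef_rot: [-3.133, 0.005, 1.243]
force: [-0.5, -0.2, -0.3]
grip_width: 0.0536
time_s: 2.15
ee_pos: [0.524, 0.0896, 0.041]
eef_rot: [-3.135, 0.004, 1.244]
force: [-15.9, -1.9, 34.4]
grip_width: 0.0534
time_s: 2.57
ee_pos: [0.5247, 0.0895, 0.0413]
eef_rot: [-3.136, 0.003, 1.244]
force: [3.8, -1.0, 4.9]
grip_width: 0.0236
2.5667 [0.5247 0.0895 0.0413] [-3.136e+00  3.000e-03  1.244e+00] [ 3.8 -1.   4.9] 0.0236 [ 0.1   0.49  1.73 -0.    0.93  0.43]
```

```bash
python3 -m creep '{"translation":[[0,0,2],[0,0,3],[0,0,3],[0,0,3],[0,0,3]],"yaw":[0,0,0,0,0],"gripper":[255,255,255,255,255]}' 20
python3 -m creep '{"translation":[[0,0,0],[0,0,0]],"yaw":[0,0],"gripper":[255,255]}' 20
```

```text
time_s: 2.98
ee_pos: [0.5245, 0.0895, 0.0441]
eef_rot: [-3.136, 0.004, 1.244]
force: [-1.1, 0.2, 0.2]
grip_width: 0.0174
time_s: 3.15
ee_pos: [0.5243, 0.0895, 0.0439]
eef_rot: [-3.135, 0.004, 1.244]
force: [-0.2, -0.1, -0.4]
grip_width: 0.018
```

```bash
python3 -m creep '{"translation":[[-3,-8,3],[-10,-28,3],[-20,-56,3],[-31,-85,3],[-34,-94,3]],"yaw":[0,0,0,0,0],"gripper":[255,255,255,255,255]}' 20
python3 -m creep '{"translation":[[-8,-20,20],[-13,-38,40],[-13,-45,40],[-10,-52,40],[-10,-60,40]],"yaw":[0,-0.1,-0.22,-0.34,-0.46],"gripper":[255,255,255,255,255]}'
python3 -m creep '{"translation":[[0,0,0],[0,0,0],[0,0,0],[0,0,0],[0,0,0]],"yaw":[-0.12,-0.24,-0.36,-0.48,-0.58],"gripper":[255,255,255,255,255]}'
python3 -m creep '{"translation":[[0,0,0],[0,0,0],[0,0,0],[0,0,0],[0,0,0]],"yaw":[-0.12,-0.24,-0.36,-0.48,-0.5],"gripper":[255,255,255,255,255]}'
python3 - <<'E'
from h import *
st(); o=ctrl.get_obs(); c=shot('scene','s2',crop=(130,110,310,270),s=4)
E
```

```text
time_s: 3.57
ee_pos: [0.4888, -0.0073, 0.047]
eef_rot: [-3.135, 0.004, 1.242]
force: [0.2, -0.5, -0.8]
grip_width: 0.0173
time_s: 3.98
ee_pos: [0.4791, -0.068, 0.0876]
eef_rot: [-3.136, 0.004, 0.776]
force: [0.6, -0.3, 0.0]
grip_width: 0.0177
time_s: 4.4
ee_pos: [0.4791, -0.068, 0.0878]
eef_rot: [-3.136, 0.004, 0.189]
force: [-0.0, -0.2, -0.6]
grip_width: 0.0177
time_s: 4.82
ee_pos: [0.479, -0.0681, 0.088]
eef_rot: [-3.136, 0.003, -0.317]
force: [-0.2, 0.8, -0.5]
grip_width: 0.0178
4.8167 [ 0.479  -0.0681  0.088 ] [-3.136e+00  3.000e-03 -3.170e-01] [-0.2  0.8 -0.5] 0.0178 [-0.22  0.32  1.84  0.01  0.98  1.66]
```

View pics/s2.png

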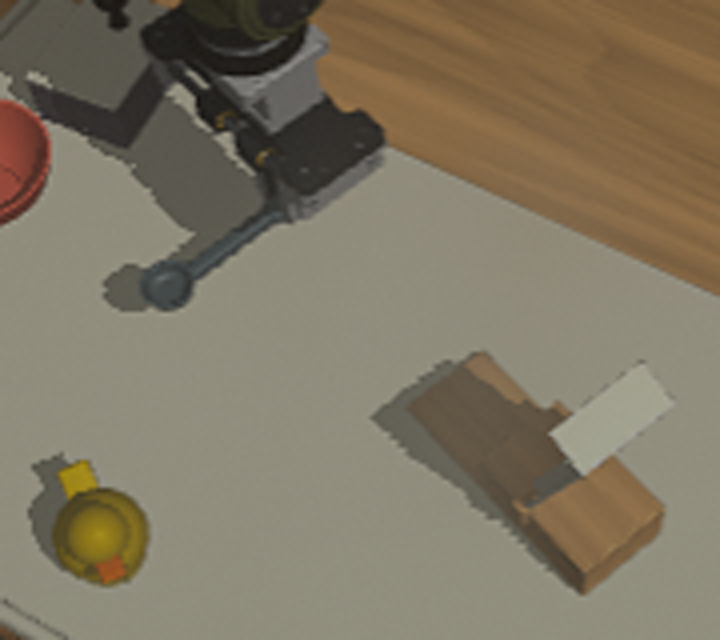

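The spoon is held level and bowl-up, with the bowl at (168,287) in the crop, and it is clear of the dock. I'll lower it and let go.

```bash
python3 -m creep '{"translation":[[0,0,-20],[0,0,-38],[0,0,-45],[0,0,-48],[0,0,-48]],"yaw":[0,0,0,0,0],"gripper":[255,255,255,255,255]}'
python3 -m creep '{"translation":[[0,0,-2],[0,0,-4],[0,0,-6],[0,0,-6],[0,0,-6]],"yaw":[0,0,0,0,0],"gripper":[255,255,255,255,255]}'
python3 -m creep '{"translation":[[0,0,0],[0,0,0],[0,0,0],[0,0,0],[0,0,0]],"yaw":[0,0,0,0,0],"gripper":[180,150,120,120,120]}'
python3 -m creep '{"translation":[[0,0,15],[0,0,40],[0,0,75],[-20,0,110],[-50,10,130]],"yaw":[0,0,0,0,0],"gripper":[110,110,110,110,110]}'
python3 - <<'E'
from h import *
st(); o=ctrl.get_obs(); c=shot('wrist','w2',s=1.5); c=wcam(c,o['ee_pos'],o['eef_rot'])
np.savez('pics/w2c.npz',**{k:c[k] for k in c})
E
```

```text
time_s: 5.28
ee_pos: [0.4789, -0.0681, 0.0398]
eef_rot: [-3.136, 0.004, -0.31]
force: [-0.2, -0.0, -0.6]
grip_width: 0.018
time_s: 5.7
ee_pos: [0.479, -0.0681, 0.034]
eef_rot: [-3.136, 0.004, -0.31]
force: [0.1, 0.1, 0.7]
grip_width: 0.0178
time_s: 6.12
ee_pos: [0.479, -0.0681, 0.034]
eef_rot: [-3.136, 0.004, -0.31]
force: [-0.3, 0.5, -0.6]
grip_width: 0.0474
time_s: 6.53
ee_pos: [0.4302, -0.059, 0.1671]
eef_rot: [-3.136, -0.0, -0.311]
force: [0.6, -0.1, 1.2]
grip_width: 0.0538
6.5333 [ 0.4302 -0.059   0.1671] [-3.136 -0.    -0.311] [ 0.6 -0.1  1.2] 0.0538 [-0.22  0.1   1.9   0.01  1.14  1.65]
```

View pics/w2.png

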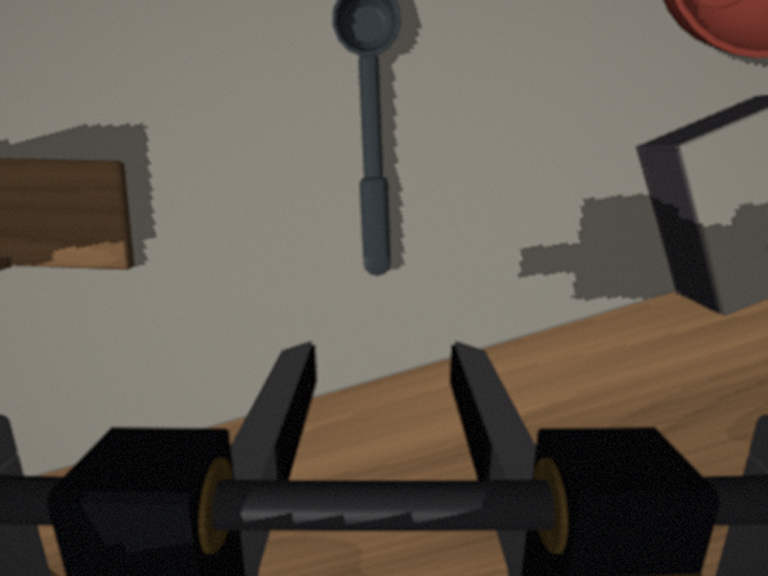

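The spoon lies flat and bowl-up on bare tray. In the 1.5x image the butt is at (377,270), the step at (374,179) and the neck-bowl joint at (369,57).

Run:
```python
from h import *
c=dict(np.load('pics/w2c.npz'))
for u,v in [(377,268),(374,179),(369,57)]: print(np.round(world(c,u/1.5,v/1.5,.024),4))
b=world(c,374/1.5,179/1.5,.024);j=world(c,369/1.5,57/1.5,.024);d=(j-b)[:2];print(np.arctan2(d[1],d[0]),np.hypot(*d)); d/=np.hypot(*d); print(b[:2]+d*(.034+.022))
```

```text
[ 0.4413 -0.0587  0.024 ]
[ 0.4949 -0.0741  0.024 ]
[ 0.5614 -0.0926  0.024 ]
-0.2723630111453527 0.06907716696366968
[ 0.54883629 -0.08912702]
```

```bash
python3 -m creep '{"translation":[[24,-6,0],[48,-12,0],[72,-18,0],[96,-24,0],[119,-30,0]],"yaw":[0.12,0.24,0.36,0.48,0.6],"gripper":[120,120,120,120,120]}'
python3 -m creep '{"translation":[[0,0,0],[0,0,0],[0,0,0],[0,0,0],[0,0,0]],"yaw":[0.12,0.24,0.36,0.48,0.6],"gripper":[120,120,120,120,120]}'
python3 -m creep '{"translation":[[0,0,0],[0,0,0],[0,0,0],[0,0,0],[0,0,0]],"yaw":[0.12,0.24,0.36,0.48,0.6],"gripper":[120,120,120,120,120]}'
python3 -m creep '{"translation":[[0,0,0],[0,0,0],[0,0,0],[0,0,0],[0,0,0]],"yaw":[0.12,0.24,0.36,0.48,0.6],"gripper":[120,120,120,120,120]}'
python3 -m creep '{"translation":[[0,0,0],[0,0,0],[0,0,0],[0,0,0],[0,0,0]],"yaw":[0.12,0.24,0.36,0.48,0.6],"gripper":[120,120,120,120,120]}'
python3 -m creep '{"translation":[[0,0,-10],[0,0,-25],[0,0,-40],[0,0,-40]],"yaw":[0.12,0.17,0.17,0.17],"gripper":[130,130,130,130]}'
```

```text
time_s: 7.0
ee_pos: [0.5464, -0.0875, 0.1693]
eef_rot: [-3.135, -0.002, 0.296]
force: [0.8, -0.2, 0.0]
grip_width: 0.0493
time_s: 7.42
ee_pos: [0.5464, -0.0875, 0.1691]
eef_rot: [-3.135, -0.002, 0.902]
force: [-0.9, 0.9, 0.1]
grip_width: 0.0496
time_s: 7.83
ee_pos: [0.5463, -0.0874, 0.1688]
eef_rot: [-3.134, -0.002, 1.508]
force: [-0.2, -0.6, 0.1]
grip_width: 0.0497
time_s: 8.25
ee_pos: [0.5462, -0.0873, 0.1687]
eef_rot: [-3.134, -0.002, 2.114]
force: [0.6, 0.1, 0.5]
grip_width: 0.0497
time_s: 8.67
ee_pos: [0.5461, -0.0873, 0.1685]
eef_rot: [-3.134, -0.002, 2.72]
force: [0.2, -0.7, -0.1]
grip_width: 0.0495
time_s: 9.0
ee_pos: [0.5449, -0.087, 0.1258]
eef_rot: [-3.134, -0.007, 2.89]
force: [-0.8, 0.6, -0.3]
grip_width: 0.0458
```

```bash
python3 -m creep '{"translation":[[4,-2,-30],[4,-2,-55],[4,-2,-70],[4,-2,-78],[4,-2,-78]],"yaw":[-0.02,-0.02,-0.02,-0.02,-0.02],"gripper":[130,130,130,130,130]}'
python3 -m creep '{"translation":[[0,0,-3],[0,0,-6],[0,0,-10],[0,0,-12],[0,0,-12]],"yaw":[0,0,0,0,0],"gripper":[130,130,130,130,130]}'
```

```text
time_s: 9.42
ee_pos: [0.5484, -0.0889, 0.0469]
eef_rot: [-3.134, -0.009, 2.869]
force: [-0.2, -0.5, -0.8]
grip_width: 0.0463
time_s: 9.83
ee_pos: [0.5483, -0.0889, 0.0348]
eef_rot: [-3.134, -0.009, 2.869]
force: [0.2, -0.3, -0.3]
grip_width: 0.046
```

```bash
python3 -m creep '{"translation":[[0,0,0],[0,0,0],[0,0,0],[0,0,0],[0,0,0]],"yaw":[0,0,0,0,0],"gripper":[255,255,255,255,255]}' 25
python3 -m creep '{"translation":[[0,0,0],[0,0,0],[0,0,0],[0,0,5],[0,0,10]],"yaw":[0,0,0,0,0],"gripper":[255,255,255,255,255]}' 25
python3 -m creep '{"translation":[[0,0,20],[-5,5,40],[-15,15,55],[-20,25,55],[-20,25,55]],"yaw":[0,-0.1,-0.2,-0.32,-0.44],"gripper":[255,255,255,255,255]}'
python3 -m creep '{"translation":[[-10,10,0],[-20,20,0],[-30,30,0],[-40,40,0],[-40,48,0]],"yaw":[-0.12,-0.24,-0.36,-0.48,-0.6],"gripper":[255,255,255,255,255]}'
python3 -m creep '{"translation":[[0,0,0],[0,0,0],[0,0,0],[0,0,0],[0,0,0]],"yaw":[-0.12,-0.24,-0.36,-0.48,-0.6],"gripper":[255,255,255,255,255]}'
python3 - <<'E'
from h import *
st(); o=ctrl.get_obs(); c=shot('wrist','w3',s=1.5); c=wcam(c,o['ee_pos'],o['eef_rot'])
np.savez('pics/w3c.npz',**c)
E
```

```text
time_s: 10.25
ee_pos: [0.5484, -0.0889, 0.0348]
eef_rot: [-3.134, -0.009, 2.869]
force: [0.8, -0.3, -0.3]
grip_width: 0.0162
time_s: 10.67
ee_pos: [0.5483, -0.0889, 0.0451]
eef_rot: [-3.134, -0.009, 2.869]
force: [-0.3, 0.1, 0.5]
grip_width: 0.0116
time_s: 11.08
ee_pos: [0.5281, -0.0627, 0.1017]
eef_rot: [-3.135, -0.007, 2.424]
force: [-0.2, 0.3, -0.7]
grip_width: 0.0119
time_s: 11.5
ee_pos: [0.4868, -0.0141, 0.1023]
eef_rot: [-3.135, -0.008, 1.818]
force: [0.4, -0.6, -1.0]
grip_width: 0.0119
time_s: 11.92
ee_pos: [0.487, -0.0141, 0.1029]
eef_rot: [-3.136, -0.008, 1.213]
force: [0.3, -0.1, -0.7]
grip_width: 0.0117
11.9167 [ 0.487  -0.0141  0.1029] [-3.136 -0.008  1.213] [ 0.3 -0.1 -0.7] 0.0117 [-0.11  0.31  1.82  0.01  1.02  0.24]
```

View pics/w3.png

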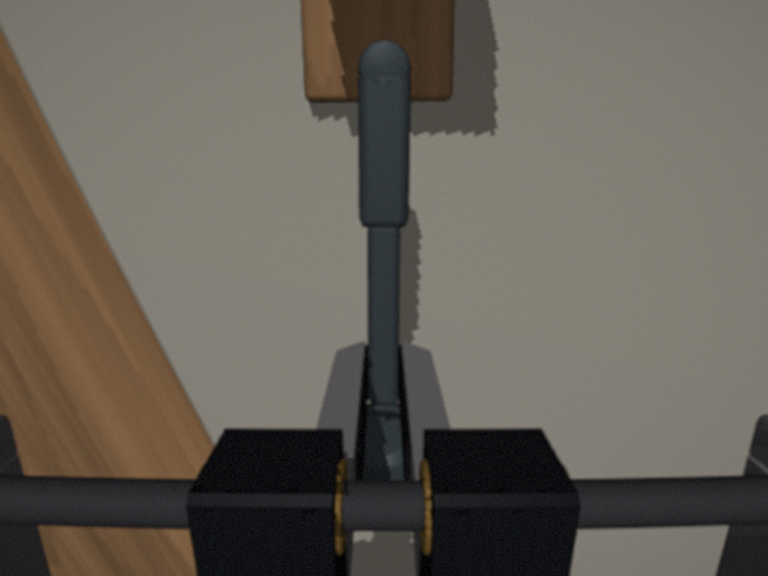

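The handle points straight ahead along the tool, its end at (385,55) just over the tongue. I'll check its pitch with depth.

Run:
```python
from h import *
c=dict(np.load('pics/w3c.npz'))
g=np.array([.5502,.1605]);d=np.array([.340,.940]);n=np.array([-.94,.34])
for u,v in [(385,60),(385,85),(385,120),(384,200),(384,240),(384,300),(384,350)]:
    p=np.median([world(c,u/1.5+i,v/1.5) for i in (-3,-2,-1,0,1,2,3)],0); print(v,np.round(p,4),np.round((p[:2]-g)@d,4),np.round((p[:2]-g)@n,4))
for u,v in [(309,100),(453,100)]:
    p=world(c,u/1.5,v/1.5,.022);print(np.round(p,4),(p[:2]-g)@d,(p[:2]-g)@n)
print((np.array([.487,-.0141])-g)@d,(np.array([.487,-.0141])-g)@n)
p=world(c,385/1.5,42/1.5,.085);print('butt',(p[:2]-g)@d)
```

```text
60 [0.5267 0.0883 0.0922] -0.0759 -0.0025
85 [0.5241 0.0811 0.0916] -0.0835 -0.0024
120 [0.5202 0.0708 0.0927] -0.0945 -0.0023
200 [0.5106 0.0459 0.0925] -0.1212 -0.0018
240 [0.5058 0.033  0.0932] -0.135 -0.0016
300 [0.4979 0.0119 0.0933] -0.1574 -0.0013
350 [ 0.4912 -0.0063  0.093 ] -0.1768 -0.0013
[0.4916 0.0963 0.022 ] -0.08024234898280556 0.033218215615561694
[0.5549 0.0727 0.022 ] -0.08097171449140217 -0.03428464599711986
-0.185612 4.40000000000242e-05
butt -0.06877905266792024
```

```bash
python3 -m creep '{"translation":[[-1,0,-20],[-1,0,-38],[-1,0,-50],[-1,0,-55],[-1,0,-55]],"yaw":[0.012,0.012,0.012,0.012,0.012],"gripper":[255,255,255,255,255]}'
python3 -m creep '{"translation":[[7,19,0],[14,38,0],[20,56,0],[27,75,0],[27,75,0]],"yaw":[0,0,0,0,0],"gripper":[255,255,255,255,255]}'
python3 -m creep '{"translation":[[7,19,0],[13,36,0],[19,52,0],[24,66,0],[24,66,0]],"yaw":[0,0,0,0,0],"gripper":[255,255,255,255,255]}'
python3 -c "
from h import *
st();o=ctrl.get_obs();e=o['ee_pos'][:2]-np.array([.5502,.1605]);print(e@[.34,.94],e@[-.94,.34])"
```

```text
time_s: 12.38
ee_pos: [0.4856, -0.0141, 0.0474]
eef_rot: [-3.134, -0.007, 1.217]
force: [0.2, -0.8, -1.0]
grip_width: 0.0117
time_s: 12.8
ee_pos: [0.5139, 0.0633, 0.0486]
eef_rot: [-3.136, -0.009, 1.221]
force: [0.0, -1.1, -0.3]
grip_width: 0.0114
time_s: 13.22
ee_pos: [0.5388, 0.1309, 0.0494]
eef_rot: [-3.138, -0.009, 1.223]
force: [0.1, 0.3, 0.0]
grip_width: 0.0114
13.2167 [0.5388 0.1309 0.0494] [-3.138 -0.009  1.223] [0.1 0.3 0. ] 0.0114 [0.17 0.52 1.66 0.01 0.96 0.51]
-0.03167899329353247 0.0007063033013705128
```

```bash
python3 -m creep '{"translation":[[1,2,-2],[2,5,-4],[2,6,-5],[2,6,-5],[2,6,-5]],"yaw":[0,0,0,0,0],"gripper":[255,255,255,255,255]}'
python3 -m creep '{"translation":[[1,2,0],[1,4,0],[2,5,0],[2,6,0],[2,6,0]],"yaw":[0,0,0,0,0],"gripper":[255,255,255,255,255]}'
python3 -m creep '{"translation":[[0,1,0],[1,2,0],[1,3,0],[1,3,0]],"yaw":[0,0,0,0],"gripper":[255,255,255,255]}'
```

```text
time_s: 13.63
ee_pos: [0.5409, 0.1363, 0.0448]
eef_rot: [-3.138, -0.009, 1.222]
force: [-2.3, -2.5, 4.7]
grip_width: 0.0119
time_s: 14.05
ee_pos: [0.543, 0.1424, 0.0449]
eef_rot: [-3.138, -0.009, 1.222]
force: [-0.1, -0.4, 2.0]
grip_width: 0.0118
time_s: 14.38
ee_pos: [0.5439, 0.1445, 0.0449]
eef_rot: [-3.138, -0.007, 1.223]
force: [-3.5, -10.5, 4.3]
grip_width: 0.0116
```

It touched the end wall at about 10 N, at tool s=-17 mm as predicted, and rests on the floor. I'll release and check.

```bash
python3 -m creep '{"translation":[[0,0,0],[0,0,0],[0,0,0],[0,0,0],[0,0,0]],"yaw":[0,0,0,0,0],"gripper":[200,170,140,130,130]}'
python3 -m creep '{"translation":[[0,0,15],[0,0,40],[0,0,75],[-10,-20,110],[-20,-50,130]],"yaw":[0,0,0,0,0],"gripper":[130,130,130,130,130]}'
python3 -m creep '{"translation":[[-7,-20,10],[-14,-40,20],[-14,-40,20]],"yaw":[0,0,0],"gripper":[130,130,130]}'
python3 - <<'E'
from h import *
st(); o=ctrl.get_obs(); c=shot('wrist','w4',s=1.5); c=wcam(c,o['ee_pos'],o['eef_rot'])
np.savez('pics/w4c.npz',**c)
E
```

```text
time_s: 14.8
ee_pos: [0.5438, 0.1446, 0.0448]
eef_rot: [-3.138, -0.008, 1.223]
force: [0.5, 0.2, 0.9]
grip_width: 0.0414
time_s: 15.22
ee_pos: [0.5243, 0.0957, 0.1782]
eef_rot: [-3.141, -0.009, 1.225]
force: [1.1, -0.8, 0.1]
grip_width: 0.0457
time_s: 15.47
ee_pos: [0.5103, 0.0535, 0.2006]
eef_rot: [3.139, -0.01, 1.224]
force: [-0.8, 0.0, 0.6]
grip_width: 0.046
15.4667 [0.5103 0.0535 0.2006] [ 3.139 -0.01   1.224] [-0.8  0.   0.6] 0.046 [0.03 0.24 1.66 0.01 1.24 0.37]
```

View pics/w4.png

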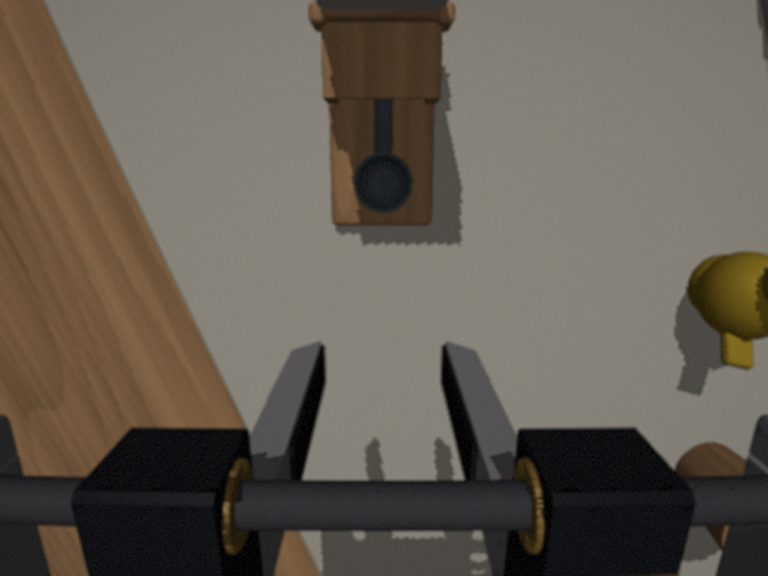

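The spoon is home: bowl centre at (383,183), front edge at row 212, just inside the tongue end (row 223), bowl-up and centred. Next the hood: go over it and down behind it with closed fingers.

```bash
python3 -m creep '{"translation":[[0,0,30],[0,0,60],[0,0,75],[0,0,75],[0,0,75]],"yaw":[0,0,0,0,0],"gripper":[255,255,255,255,255]}' 30
python3 -m creep '{"translation":[[10,28,0],[20,56,0],[30,84,0],[41,114,0],[41,114,0]],"yaw":[0,0,0,0,0],"gripper":[255,255,255,255,255]}'
python3 -m creep '{"translation":[[10,28,0],[20,56,0],[30,84,0],[42,115,0],[42,115,0]],"yaw":[0,0,0,0,0],"gripper":[255,255,255,255,255]}'
python3 -c "
from h import *
st();o=ctrl.get_obs();e=o['ee_pos'][:2]-np.array([.5502,.1605]);print(e@[.34,.94],e@[-.94,.34])
c=shot('scene','s5',crop=(180,140,310,260),s=5)"
```

```text
time_s: 15.93
ee_pos: [0.5106, 0.0554, 0.2737]
eef_rot: [3.14, -0.01, 1.224]
force: [-0.7, 0.1, -1.6]
grip_width: 0.0164
time_s: 16.35
ee_pos: [0.5518, 0.1738, 0.2706]
eef_rot: [-3.14, -0.009, 1.227]
force: [-1.0, -0.6, -1.0]
grip_width: 0.0007
time_s: 16.77
ee_pos: [0.5937, 0.2931, 0.2668]
eef_rot: [-3.136, -0.007, 1.231]
force: [-0.3, 0.8, -0.2]
grip_width: 0.0007
16.7667 [0.5937 0.2931 0.2668] [-3.136 -0.007  1.231] [-0.3  0.8 -0.2] 0.0007 [0.4  0.54 1.09 0.01 1.51 0.74]
0.13944091723670618 0.004201136953400946
```

View pics/s5.png

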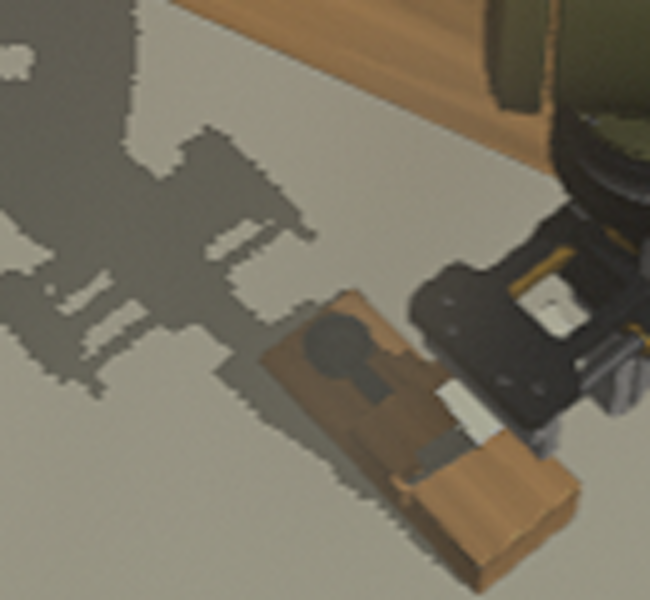

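The bowl is in place at (335,345) in the crop. The gripper is above and behind the hood.

```bash
python3 -m creep '{"translation":[[0,0,-30],[0,0,-60],[0,0,-90],[0,0,-101],[0,0,-101]],"yaw":[0,0,0,0,0],"gripper":[255,255,255,255,255]}'
python3 -m creep '{"translation":[[-6,-17,0],[-12,-34,0],[-18,-50,0],[-24,-66,0],[-28,-78,0]],"yaw":[0,0,0,0,0],"gripper":[255,255,255,255,255]}'
python3 -c "
from h import *
st();o=ctrl.get_obs();e=o['ee_pos'][:2]-np.array([.5502,.1605]);print(e@[.34,.94],e@[-.94,.34])"
```

```text
time_s: 17.23
ee_pos: [0.5921, 0.2898, 0.1625]
eef_rot: [-3.132, -0.002, 1.23]
force: [-0.4, -0.2, 0.0]
grip_width: 0.0005
time_s: 17.65
ee_pos: [0.5643, 0.2107, 0.1647]
eef_rot: [-3.134, -0.004, 1.229]
force: [0.6, 1.5, -0.7]
grip_width: 0.0002
17.65 [0.5643 0.2107 0.1647] [-3.134 -0.004  1.229] [ 0.6  1.5 -0.7] 0.0002 [0.29 0.47 1.43 0.01 1.25 0.63]
0.05192919915225967 0.003814627577685229
```

```bash
python3 -m creep '{"translation":[[-5,-13,-1],[-9,-26,-3],[-14,-38,-8],[-18,-49,-15],[-18,-49,-15]],"yaw":[0,0,0,0,0],"gripper":[255,255,255,255,255]}'
python3 -m creep '{"translation":[[-3,-9,-9],[-6,-18,-19],[-9,-25,-31],[-11,-30,-43],[-11,-30,-43]],"yaw":[0,0,0,0,0],"gripper":[255,255,255,255,255]}'
python3 -m creep '{"translation":[[-1,-3,-8],[-2,-5,-14],[-2,-5,-19],[-2,-5,-19]],"yaw":[0,0,0,0],"gripper":[255,255,255,255]}'
python3 -c "
from h import *
st();o=ctrl.get_obs();e=o['ee_pos'][:2]-np.array([.5502,.1605]);print(e@[.34,.94],e@[-.94,.34])"
```

```text
time_s: 18.07
ee_pos: [0.5461, 0.16, 0.1507]
eef_rot: [-3.135, -0.004, 1.227]
force: [-0.8, 0.1, -0.5]
grip_width: 0.0001
time_s: 18.48
ee_pos: [0.5348, 0.1295, 0.1072]
eef_rot: [-3.134, -0.003, 1.227]
force: [-0.8, -0.6, -1.0]
grip_width: 0.0003
time_s: 18.82
ee_pos: [0.5326, 0.1246, 0.0874]
eef_rot: [-3.133, -0.003, 1.227]
force: [0.8, 0.8, -0.2]
grip_width: 0.0007
18.8167 [0.5326 0.1246 0.0874] [-3.133e+00 -3.000e-03  1.227e+00] [ 0.8  0.8 -0.2] 0.0007 [0.16 0.45 1.66 0.01 1.04 0.5 ]
-0.039716274779030586 0.004356731460525127
```

```bash
python3 -m creep '{"translation":[[0,0,-3],[0,0,-5],[0,0,-7],[0,0,-7]],"yaw":[0,0,0,0],"gripper":[255,255,255,255]}'
python3 -m creep '{"translation":[[0,0,-1],[0,0,-2],[0,0,-3],[0,0,-3]],"yaw":[0,0,0,0],"gripper":[255,255,255,255]}'
```

```text
time_s: 19.15
ee_pos: [0.5328, 0.1248, 0.0812]
eef_rot: [-3.133, -0.003, 1.227]
force: [-3.2, -0.2, 7.1]
grip_width: 0.0008
time_s: 19.48
ee_pos: [0.533, 0.1248, 0.0807]
eef_rot: [-3.134, -0.003, 1.227]
force: [-13.5, -3.4, 30.0]
grip_width: 0.0006
```

Hard stop at the predicted height (fingertips at z≈0.062, the shut hood's top). I'll retreat and check.

```bash
python3 -m creep '{"translation":[[0,0,15],[0,0,50],[0,0,90],[0,0,120],[0,0,120]],"yaw":[0,0,0,0,0],"gripper":[255,255,255,255,255]}'
python3 -m creep '{"translation":[[-20,-30,10],[-40,-60,20],[-60,-95,30],[-80,-130,30],[-80,-130,30]],"yaw":[0,0,0,0,0],"gripper":[255,255,255,255,255]}'
python3 - <<'E'
from h import *
st(); o=ctrl.get_obs(); c=wcam(ctrl.camera('wrist'),o['ee_pos'],o['eef_rot']); s=shot('scene','s6')
A=c['pixels'][:260,100:420,::-1]; B=s['pixels'][110:280,110:310,::-1]
B=cv2.resize(B,None,fx=2,fy=2); A=cv2.copyMakeBorder(A,0,B.shape[0]-A.shape[0],0,0,0)
cv2.imwrite('pics/fin.png',np.hstack([A,B]))
g=np.array([.5502,.1605]);d=np.array([.34,.94]);n=np.array([-.94,.34])
for c in (c,s):
    K=np.array([[c['fx'],0,c['cx']],[0,c['fy'],c['cy']],[0,0,1.]]); v,u=np.mgrid[0:384,0:512]
    p=cv2.undistortPoints(np.stack([u.ravel(),v.ravel()],1).astype(float)[:,None],K,c['dist'])[:,0]; D=c['depth'].ravel()
    P=(np.c_[p*D[:,None],D]-c['t'])@c['R']; P=P[D>0]; S=(P[:,:2]-g)@d; N=(P[:,:2]-g)@n
    m=(abs(N)<.03)&(S>-.09)&(S<.04)&(P[:,2]>.03)&(P[:,2]<.13)
    k=np.polyfit(S[m],P[m,2],1) if m.sum()>50 else None; print(m.sum(),k,[np.round(np.median(P[m&(abs(S-a)<.01),2]),4) for a in(-.08,-.03,.02)])
E
```

```text
time_s: 19.9
ee_pos: [0.535, 0.1253, 0.2072]
eef_rot: [3.141, -0.008, 1.227]
force: [0.1, -0.2, 1.0]
grip_width: 0.0006
time_s: 20.32
ee_pos: [0.4529, -0.0085, 0.2375]
eef_rot: [3.14, -0.007, 1.224]
force: [0.0, -0.0, -0.1]
grip_width: 0.0007
20.3167 [ 0.4529 -0.0085  0.2375] [ 3.14  -0.007  1.224] [ 0.  -0.  -0.1] 0.0007 [-0.1   0.07  1.76  0.01  1.31  0.24]
5027 [-0.00193659  0.06265266] [np.float64(0.0628), np.float64(0.0627), np.float64(nan)]
956 [0.00217013 0.06180249] [np.float64(0.0617), np.float64(0.0612), np.float64(0.0621)]
  return _methods._mean(a, axis=axis, dtype=dtype,
  ret = ret.dtype.type(ret / rcount)
```

View pics/fin.png

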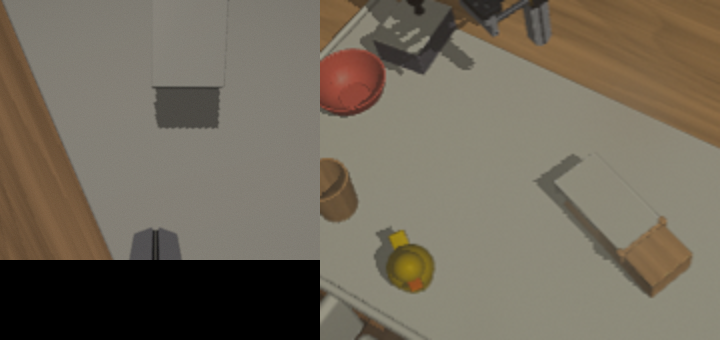

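The hood is level over the tongue and roof, at (620,205) in the right panel. Its top measures z≈0.062 with slope within ±0.002, so it is shut. The bystanders are where they were.

```bash
python3 -c "from station import ctrl;print(ctrl.hand_in())"
```

```text
the job is handed in; nothing more can be done
None
```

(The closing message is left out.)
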